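# Find the loose sample cell and weigh it

### The job

Three of the four alike steel sample cells in the covered steel box are screwed to its floor; one was left loose. Slide the cover fully open, tug at the cells to find the loose one, lift it out and lower it onto the scale's pan, letting go only once the pan has sunk under it (no dropping). Then press the scale's button all the way to record the weight, and slide the cover fully shut again, with the cell left on the pan and the spanner, beaker and bottle left alone.

Things in the scene. Friction and masses are not known exactly. Their poses are not given: they have to be found in the camera images.
- box: Open-topped opaque steel box, 200 x 200 mm and 106 mm high, walls and floor 5 mm thick, fixed to the bench with some yaw, on the left or the right. Origin at the centre of its underside, z up; the cover slides open along its +x, away from the robot.
- cover (a joint): Sliding of the flat cover on the box, in m: 0 fully shut (cells all covered), 0.20 fully open (box mouth clear). Needs about 3 N and stays where it is left. The cover is 206 mm wide, its top 113 mm above the box's underside (113 mm above the bench).
- cover_handle (a point): Middle of the cover's handle, an upright aluminium bar 80 mm long (along box y), 14 mm thick (along box x), 32 mm high (113 to 145 mm above the bench). This point lies 129 mm above the bench, at box x = -85 mm when shut and moves with the cover to +115 mm. Pinch it from above across its thickness or push it.
- seat_a (a point): Point on the box's inner floor (5 mm above the bench) under the axis of the upright sample cell at box x -45, y +45 mm. All four cells are alike, 95 mm high: round foot 56 mm diameter, 10 mm high; body 46 mm diameter up to 50 mm; then a plain round stem 28 mm diameter from 50 mm to the top. So the stem stands 55 to 100 mm above the bench, below the box rim at 106 mm.
- seat_b (a point): The same point under the cell at box x -45, y -45 mm. Three of the four cells are screwed down and do not move at all when tugged; the loose one, on any of the four seats, looks just like them, merely stands there, weighs 0.2 to 0.4 kg and lifts straight out.
- seat_c (a point): The same point under the cell at box x +45, y +45 mm. The seats are points of the box and do not move with a cell.
- seat_d (a point): The same point under the cell at box x +45, y -45 mm.
- scale: White spring platform scale, 210 (x) x 150 (y) x 40 mm high, fixed to the bench with some yaw, on the side the box is not on. Origin at the centre of its underside. Round pan at x = +30 mm; button at x = -78 mm, y = -35 mm on the front ledge beside a small display.
- pan_top (a point): Centre of the top face of the scale's round steel pan, 130 mm diameter, 6 mm thick, 62 mm above the bench when empty.
- pan (a joint): How far the pan has sunk, in m: 0 when empty, 0.006 when fully down on its stop. A soft spring: the weight of any sample cell takes it fully down, and so does a push of 1 N.
- button (a joint): How far the scale's button is pressed, in m: 0 up, 0.006 fully down. Spring: fully down takes 5 N; it comes back up by itself.
- button_top (a point): Centre of the top of the button's round cap (32 mm diameter), which is pressed straight down.
- spanner: Bystander: open-ended spanner 180 mm long, lying on the bench. Leave alone.
- beaker: Bystander: glass beaker 72 mm diameter, 95 mm high, standing on the bench. Leave alone.
- flask: Bystander: white plastic bottle 66 mm diameter, 150 mm high, standing on the bench. Leave alone.

How it is judged:
By the outcome, as a careful person would: the job done as asked, in the order asked, and still so for the second after the job is handed in, with the robot touching nothing.
It also fails if it takes over 72 s, if anything falls off the work surface, if the arm or the gripper's body presses on something with over 40 N, if the wrist force passes 120 N, or if a joint passes its speed limit or range.

### The arm

A 6-joint arm with a two-finger parallel gripper is mounted at the origin on the work surface. World frame = base frame: x ahead of the robot, y to its left, z up, the work surface at z = 0. Lengths are in m, angles in degrees, forces in N, time in s.
With the tool pointing down it reaches from about 0.35 to 0.8 m from the base axis. Payload 7.3 kg.
Tool frame: the origin (TCP) lies between the finger pads; the fingertips stand 8 mm ahead of it and the grasp point (between the pads) lies 11 mm behind it; z points along the fingers, y is the direction in which the jaws open and shut (so a half turn about z gives the same grasp; the last joint's range is limited). The gripper opens to 85 mm and grips with 20 to 120 N. Pads are 22 mm wide; open, the fingers measure 114 mm over their backs; the gripper's body (76 mm by 85 mm) begins 54 mm behind the grasp point. The pads swing forward as they close: fully open they stand 13 mm farther back than shut.
Start: joints at [-73.568, 19.595, 87.324, -0, 73.075, -8.365], TCP at [0.22, -0.477, 0.239] pointing down, gripper open.
Joint ranges: [-145.02, 145.02], [-44.19, 115.74], [2.07, 154.8], [-57.11, 237.11], [16.16, 152.29], [-177.93, 177.93]. Speed limits (degrees/s): [147.25, 147.25, 180, 180, 180, 180].

### API

Orientations are given as a 3x3 rotation matrix whose columns are the frame's x, y, z axes.
In Python, from rig import bot gives the robot as it stands.
- The arm moves only by the tool drive_tool, never from a script. Its argument "series" is a list of rows, each a list of 3 entries, a list of its own where there are three numbers: the closure, from -1 (fully open) to 1 (shut), so that 0 is half open, then the shift along the world's x, y, z in units of 60 mm (1.0 is 60 mm), then the turn about the world's z in units of 10 degrees (1.0 is 10 degrees). A call has 1 to 20 rows; each row is the pose to reach, as a shift and turn from the pose commanded when the call began; what a row does not reach only later rows make up. A row lasts 1/8 s, in which the tool goes at most 62.5 mm and 10.7 degrees, less where a joint would pass 70% of its speed; a pose out of reach is approached as far as the arm can. A call with a gripper value outside its range is refused whole. The fingers move at their own pace and stop on an object; the grip force is fixed at half the most. Time passes only in rows, so rows that repeat a pose let the fingers close. It gives the time, the measured TCP pose, the force and the opening at its end, in the units of the state.
- bot.get_obs(): the state, without advancing time (a new reading comes with each control period).
- bot.get_image(name): name is "scene" or "side" or "wrist"; returns a dict with "img" (480x640x3 uint8, blue, green, red), "mtx" (3x3 intrinsics, pixels), "k1" (the pictures are not rectified: a ray, as slopes to the right and down, at radius r is drawn at 1 + k1 r^2 times it, then the intrinsics apply), "origin" and "orientation" of the camera in the world. Camera axes: x right, y down, z forward; pixel columns grow to the right and rows downward; lengths in m; the calibration is good to about 2 mm. A picture is of the moment at which its call begins. There is no depth.
- bot.sign_off(): hands the job in, once; it reports no verdict.
The state is a dict: "time": time; "joint_positions": joint angles; "dq": joint speeds; "effort": joint torques, N m; "ee_pos": TCP position; "tool_rot": TCP orientation; "wrist_force": force on the tool from outside, world axes, zero at the start; "torque": the same for the moment, N m; "finger_gap": opening from 0.0 (shut) to 1.0 (fully open).
Only numpy, scipy, OpenCV 4.12 (cv2) and the standard library are available. Lean on these libraries where they do the work, as an engineer would, in place of code of your own. Each camera call takes 0.05 s, during which the arm holds its last target. There are 200 camera calls.

## Working session

There is one attempt and no reset: what is moved stays moved. The work goes in short steps, Python scripts to look and compute and a tool call to move; the robot and the scene stay as the last step left them, time stands still between calls to the robot, and variables do not carry over. Pictures are saved under pics/ and viewed, about 8 in all and at most 12, crops included, and the job is handed in when it is done.

Besides the shell and the picture viewer there is one more tool, called by a JSON object that holds its "name" and its "arguments". drive_tool: Moves the arm, as the interface text tells. Its arguments: {"type":"object","properties":{"series":{"type":"array"}},"required":["series"]}

```bash
mkdir -p pics; cat > h.py <<'E'
import numpy as np, cv2
from rig import bot
def grab(n,f):
    d=bot.get_image(n); cv2.imwrite(f,d['img']); np.savez(f+'.npz',**{k:d[k] for k in('mtx','k1','origin','orientation')}); return d
def load(f):
    d=dict(np.load(f+'.npz')); d['img']=cv2.imread(f); return d
def ray(d,p):
    K=np.array(d['mtx']); k=float(d['k1'])
    u=cv2.undistortPoints(np.array([[p]],float),K,np.array([k,0,0,0,0.]))[0,0]
    return np.array(d['origin']), np.array(d['orientation'])@np.array([u[0],u[1],1])
def onz(d,p,z):
    o,r=ray(d,p); return o+r*(z-o[2])/r[2]
def proj(d,P):
    c=np.array(d['orientation']).T@(np.array(P)-np.array(d['origin'])); s=c[:2]/c[2]; s=s*(1+float(d['k1'])*(s@s))
    K=np.array(d['mtx']); return K[:2,:2]@s+K[:2,2]
E
python3 - <<'E'
from h import *
for n in('scene','side','wrist'):
    d=grab(n,f'pics/{n}0.png'); print(n,d['origin'],np.round(d['orientation'],3).tolist(),d['k1'],d['mtx'][0][0])
o=bot.get_obs(); print(o)
E
```

```text
scene [1.37617267 0.08024258 0.86907143] [[-0.071, 0.627, -0.776], [0.997, 0.05, -0.051], [0.007, -0.778, -0.629]] 0.02506616420152863 497.5690745336435
side [ 0.14832561 -0.98897678  1.31044491] [[0.958, -0.202, 0.201], [-0.284, -0.727, 0.625], [0.02, -0.656, -0.754]] -0.18424116047290104 624.8736824251417
wrist [ 0.28663633 -0.44519879  0.37418136] [[0.419, -0.869, -0.261], [-0.908, -0.402, -0.119], [-0.001, 0.287, -0.958]] 0.023898132622930696 357.0600137459922
{'time': 0.15, 'joint_positions': array([-7.35667951e+01,  1.96271089e+01,  8.73609913e+01, -2.24119486e-04,
        7.30748224e+01, -8.36620743e+00]), 'dq': array([ 0.03389213, -0.05905546, -0.13102424,  0.15481568,  0.01439961,
        0.05807221]), 'effort': array([ 1.17668998e-03, -4.33907712e+01, -2.46146017e+01, -2.21840082e-04,
        5.75909478e-03, -3.08279823e-05]), 'ee_pos': array([ 0.220143  , -0.47632592,  0.23880938]), 'tool_rot': array([[ 9.07781327e-01,  4.19443636e-01, -3.14268720e-04],
       [ 4.19443724e-01, -9.07780731e-01,  1.05228519e-03],
       [ 1.56087238e-04, -1.08706289e-03, -9.99999397e-01]]), 'wrist_force': array([ 0.13611409,  0.07875972, -0.57936362]), 'torque': array([-0.00650511, -0.00446262, -0.01354271]), 'finger_gap': 1.0004306732128732}
```

View pics/scene0.png

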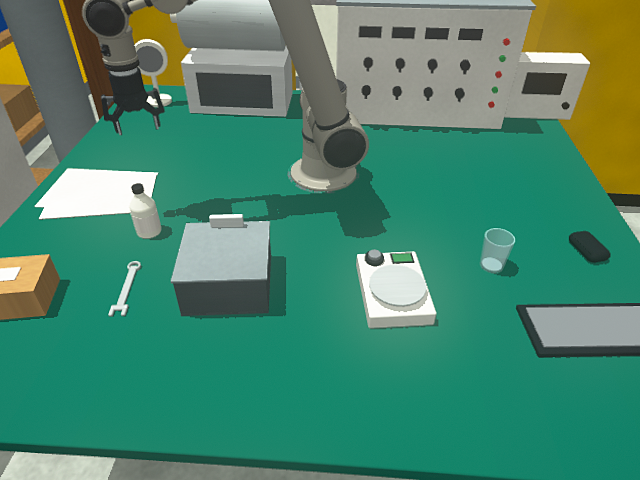

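View pics/side0.png

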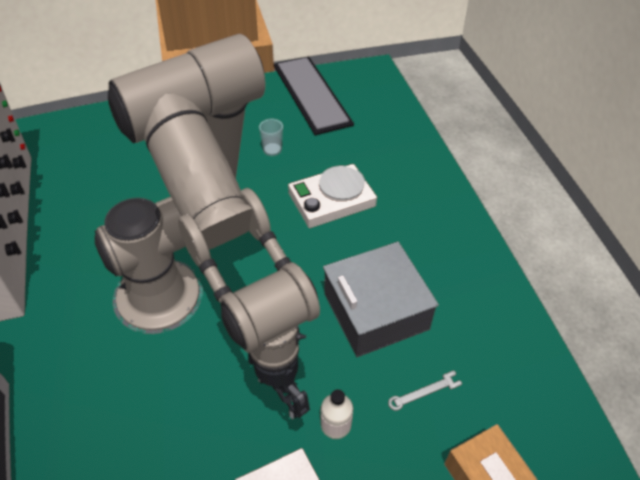

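The scene view shows the box cover around (225,250) with its handle at (226,221), the scale pan at (398,285), the button at (374,257) and the bottle at (146,215). In the side view the cover is at about (380,285), handle (347,291), pan (342,183) and button (312,204).

```bash
cat > m.py <<'E'
from h import *
def seg(d,s,t):
    im=cv2.GaussianBlur(d['img'],(3,3),0); m=np.zeros((482,642),np.uint8)
    cv2.floodFill(im,m,s,0,(t,)*3,(t,)*3,4|cv2.FLOODFILL_MASK_ONLY|cv2.FLOODFILL_FIXED_RANGE|(255<<8))
    m=m[1:-1,1:-1]; m=cv2.morphologyEx(m,cv2.MORPH_CLOSE,np.ones((3,3)))
    c=max(cv2.findContours(m,cv2.RETR_EXTERNAL,cv2.CHAIN_APPROX_NONE)[0],key=len)[:,0]
    return c
def lift(d,c,z): return np.array([onz(d,p,z)[:2] for p in c],np.float32)
E
python3 - <<'E'
from m import *
for n,cv,pan,hd,bt,fl in(('scene',(225,255),(398,285),(226,220),(374,256),0),('side',(385,285),(342,183),(347,291),(312,204),0)):
    d=load(f'pics/{n}0.png'); vis=d['img'].copy()
    for nm,s,z,ts in(('cover',cv,.113,(12,20,30)),('pan',pan,.062,(10,16,25)),('handle',hd,.145,(15,30)),('btn',bt,.05,(15,30))):
        for t in ts:
            c=seg(d,s,t); P=lift(d,c,z)
            r=cv2.minAreaRect(P*1000); e=cv2.fitEllipse(P*1000)
            print(n,nm,t,len(c),'rect',np.round(r[0],1),np.round(r[1],1),round(r[2],1),'ell',np.round(e[0],1),np.round(e[1],1), 'px',c.min(0),c.max(0))
E
```

```text
scene cover 12 298 rect [ 527.  -197.7] [197.9 202.3] 6.7 ell [ 530.4 -198.1] [216.8 247.5] px [172 222] [268 280]
scene cover 20 298 rect [ 525.7 -198.2] [201.1 203. ] 6.9 ell [ 530.3 -197.8] [218.6 247.9] px [172 221] [268 280]
scene cover 30 300 rect [ 525.8 -198.3] [201.4 203.4] 6.9 ell [ 530.  -198.3] [220.4 249.3] px [171 221] [268 280]
scene pan 10 138 rect [556.1 205.1] [124.2 124.5] 56.3 ell [556.3 204.3] [121.6 126.3] px [369 264] [426 303]
scene pan 16 148 rect [555.5 204.5] [126.4 127. ] 56.4 ell [555.1 204. ] [125.3 128.5] px [369 262] [426 303]
scene pan 25 355 rect [548.1 201.5] [193.1 132.7] 8.1 ell [556.1 207.8] [139.5 175.9] px [368 253] [434 312]
scene handle 15 86 rect [ 468.7 -198.4] [34.5 90.1] 4.5 ell [ 470.3 -198.9] [34.4 94. ] px [208 218] [246 227]
scene handle 30 92 rect [ 472.7 -197.9] [43.4 93.5] 10.5 ell [ 471.5 -194.3] [ 40.9 103.3] px [207 217] [247 229]
scene btn 15 24 rect [442.1 154.2] [22.5 25.2] 4.5 ell [443.6 154.3] [21.4 25.6] px [369 250] [379 256]
scene btn 30 26 rect [443.9 154.4] [24.8 27.1] 89.7 ell [443.9 154.3] [25.2 27.8] px [369 250] [3
[... 402 characters left out ...]
1 ell [556.5 204.6] [114.2 124.5] px [318 167] [364 196]
side pan 16 126 rect [553.3 203.5] [129.7 118.8] 7.9 ell [557.5 205.4] [119.  129.9] px [317 166] [366 197]
side pan 25 127 rect [552.5 195.3] [134.5 137. ] 8.5 ell [554.3 197.9] [132.5 144.3] px [317 165] [367 201]
side handle 15 53 rect [ 440.7 -209.8] [10.2 73.6] 6.5 ell [ 440.6 -211.4] [ 9.  92.1] px [340 277] [355 301]
side handle 30 56 rect [ 440.7 -209.3] [12.5 77.8] 6.5 ell [ 440.7 -210.2] [11.8 98.2] px [339 276] [356 302]
side btn 15 25 rect [457.9 160.7] [15.3 33.4] 74.5 ell [457.4 161.6] [16.7 34.8] px [306 200] [318 204]
side btn 30 27 rect [456.5 163.9] [27.  29.2] 38.4 ell [457.3 161.7] [23.7 33.2] px [305 199] [318 205]
```

{"name": "drive_tool", "arguments": {"series": [[-1, [0, 0, 0], 0], [-0.3, [1.0, 1.2, 0], 1], [-0.3, [1.6, 1.9, 0], 2], [-0.3, [2.2, 2.6, 0], 3], [-0.3, [2.8, 3.4, 0], 4], [-0.3, [3.3, 4.0, 0], 5], [-0.3, [3.67, 4.45, 0], 6], [-0.3, [3.67, 4.45, 0], 7.2], [-0.3, [3.67, 4.45, 0], 7.2], [-0.3, [3.67, 4.45, 0], 7.2]]}}

```text
time: 1.4
ee_pos: [0.4402, -0.2099, 0.2393]
tool_rot: [[-0.115, 0.993, -0.0], [0.993, 0.115, 0.0], [0.0, -0.0, -1.0]]
wrist_force: [-1.2, -0.4, -0.6]
finger_gap: 0.649
```

```bash
python3 - <<'E'
from m import *
o=bot.get_obs(); print(o['time'],o['ee_pos'],o['tool_rot'],o['joint_positions'],o['finger_gap'])
d=grab('wrist','pics/w1.png')
print(proj(d,[.4405,-.209,.145]))
for n,s in(('scene',(374,254)),('side',(312,202))): print(n)
# triangulate button centre from the two views
A=load('pics/scene0.png');B=load('pics/side0.png')
o1,r1=ray(A,(374,253.5));o2,r2=ray(B,(311.7,202.3))
s=np.linalg.lstsq(np.stack([r1,-r2],1),o2-o1,rcond=None)[0];print(o1+s[0]*r1,o2+s[1]*r2)
E
```

```text
1.4 [ 0.44020217 -0.20988151  0.23930472] [[-1.14671598e-01  9.93403455e-01 -9.37521342e-06]
 [ 9.93403455e-01  1.14671598e-01  2.60213375e-06]
 [ 3.66003936e-06 -9.01497856e-06 -1.00000000e+00]] [-3.45041186e+01  1.56858916e+01  9.29631811e+01 -1.91471392e-04
  7.13514544e+01 -4.10887410e+01] 0.6494141426733994
[319.31732559 244.17947298]
scene
side
[0.45422452 0.15350045 0.05893152] [0.45487757 0.15240048 0.05808887]
```

View pics/w1.png

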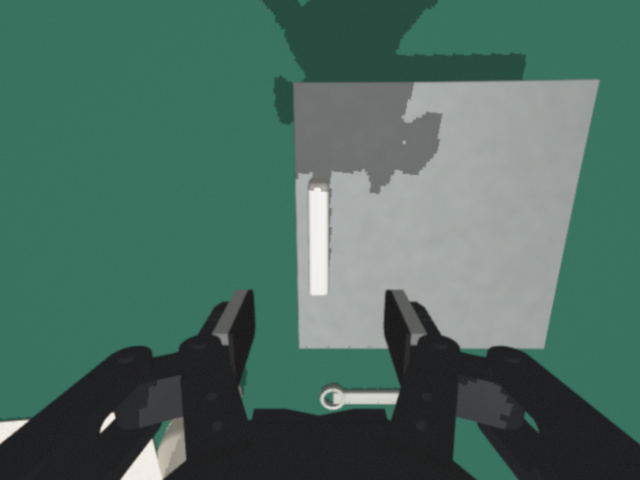

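The wrist view shows the handle from (318,183) to (318,294), centred between the jaws as predicted (319,244).

{"name": "drive_tool", "arguments": {"series": [[-0.3, [0, 0, -0.6], 0], [-0.3, [0, 0, -1.2], 0], [-0.3, [0, 0, -1.6], 0], [-0.3, [0, 0, -1.87], 0], [-0.3, [0, 0, -1.87], 0], [1, [0, 0, -1.87], 0], [1, [0, 0, -1.87], 0], [1, [0, 0, -1.87], 0], [1, [0, 0, -1.87], 0], [1, [0, 0, -1.87], 0], [1, [0, 0, -1.87], 0]]}}

```text
time: 2.82
ee_pos: [0.4407, -0.21, 0.1281]
tool_rot: [[-0.118, 0.993, 0.001], [0.993, 0.118, -0.001], [-0.001, 0.001, -1.0]]
wrist_force: [-0.9, 0.0, 6.7]
finger_gap: 0.148
```

{"name": "drive_tool", "arguments": {"series": [[1, [0.3, 0.035, 0.02], 0], [1, [0.7, 0.082, 0.02], 0], [1, [1.1, 0.13, 0.02], 0], [1, [1.5, 0.176, 0.02], 0], [1, [1.9, 0.223, 0.02], 0], [1, [2.3, 0.27, 0.02], 0], [1, [2.7, 0.317, 0.02], 0], [1, [3.0, 0.352, 0.02], 0], [1, [3.2, 0.376, 0.02], 0], [1, [3.3, 0.388, 0.02], 0], [1, [3.36, 0.395, 0.02], 0], [1, [3.36, 0.395, 0.02], 0], [1, [3.36, 0.395, 0.02], 0]]}}

```text
time: 4.45
ee_pos: [0.6383, -0.1865, 0.1282]
tool_rot: [[-0.118, 0.993, -0.008], [0.993, 0.118, 0.0], [0.001, -0.008, -1.0]]
wrist_force: [-15.0, -2.7, 5.7]
finger_gap: 0.149
```

{"name": "drive_tool", "arguments": {"series": [[1, [-0.05, 0, 0.02], 0], [-0.3, [-0.05, 0, 0.02], 0], [-0.3, [-0.05, 0, 0.02], 0], [-0.3, [-0.05, 0, 0.02], 0], [-0.3, [-0.05, 0, 0.7], 0], [-0.3, [-0.05, 0, 1.4], 0], [-0.3, [-0.6, -0.1, 2.03], 0], [-0.3, [-1.3, -0.15, 2.03], 0], [-0.3, [-1.95, -0.2, 2.03], 0], [-0.3, [-1.95, -0.2, 2.03], 0], [-0.3, [-1.95, -0.2, 2.03], 0], [-0.3, [-1.95, -0.2, 2.03], 0]]}}

```text
time: 5.95
ee_pos: [0.526, -0.1978, 0.25]
tool_rot: [[-0.119, 0.993, 0.001], [0.993, 0.119, -0.0], [-0.0, 0.001, -1.0]]
wrist_force: [0.4, -0.4, -0.1]
finger_gap: 0.653
```

```bash
python3 - <<'E'
from m import *
o=bot.get_obs(); print(o['time'],o['ee_pos'],o['wrist_force'],o['finger_gap'])
d=grab('wrist','pics/w2.png'); s=grab('scene','pics/s2.png'); im=d['img'].copy()
for k,x,y in(('a',.4744,-.1591),('b',.485,-.2485),('c',.5638,-.1485),('d',.5744,-.2379)):
    p=proj(d,[x,y,.1]); print(k,p.round(1)); cv2.drawMarker(im,tuple(int(v) for v in p),(0,0,255),0,8)
cv2.imwrite('pics/w2m.png',im)
E
```

```text
5.95 [ 0.52602038 -0.19783625  0.25000575] [ 0.41271878 -0.40828507 -0.12294942] 0.6526336271540558
a [259.5 169.9]
b [264.4 275.9]
c [373.8 170.1]
d [369.  276.1]
```

View pics/w2m.png

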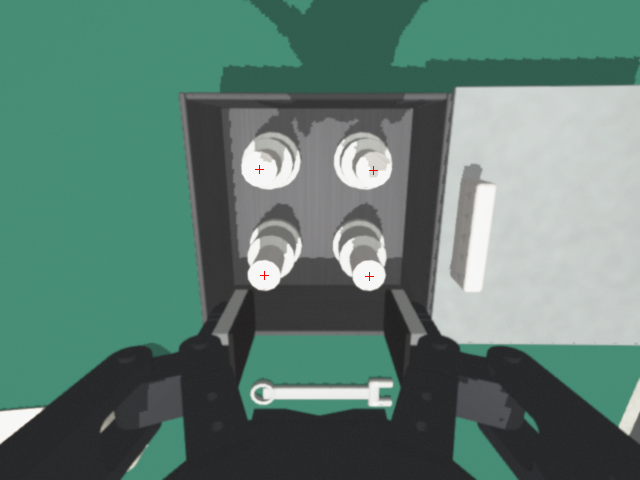

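The red marks sit on the four stem tops: a (259,170), b (264,276), c (373,170) and d (369,276). The cover is clear of the box mouth. I'll try cell c first.

{"name": "drive_tool", "arguments": {"series": [[-0.2, [0.65, 0.83, 0], 0], [-0.2, [0.65, 0.83, 0], 0], [-0.2, [0.65, 0.83, -0.7], 0], [-0.2, [0.65, 0.83, -1.4], 0], [-0.2, [0.65, 0.83, -2.0], 0], [-0.2, [0.65, 0.83, -2.5], 0], [-0.2, [0.65, 0.83, -2.85], 0], [-0.2, [0.65, 0.83, -2.85], 0], [1, [0.65, 0.83, -2.85], 0], [1, [0.65, 0.83, -2.85], 0], [1, [0.65, 0.83, -2.85], 0], [1, [0.65, 0.83, -2.85], 0], [1, [0.65, 0.83, -2.85], 0]]}}

```text
time: 7.68
ee_pos: [0.5633, -0.1487, 0.0805]
tool_rot: [[-0.119, 0.993, -0.001], [0.993, 0.119, -0.001], [-0.001, -0.001, -1.0]]
wrist_force: [-5.0, -1.4, 3.1]
finger_gap: 0.31
```

{"name": "drive_tool", "arguments": {"series": [[1, [0, 0, 0.05], 0], [1, [0, 0, 0.1], 0], [1, [0, 0, 0.1], 0], [1, [0, 0, 0.1], 0]]}}

```text
time: 8.18
ee_pos: [0.5631, -0.1486, 0.0807]
tool_rot: [[-0.118, 0.993, -0.004], [0.993, 0.118, 0.001], [0.001, -0.004, -1.0]]
wrist_force: [9.4, -6.7, -37.2]
finger_gap: 0.307
```

Cell c doesn't give (-37 N, no motion). Next is d.

{"name": "drive_tool", "arguments": {"series": [[1, [0, 0, -0.08], 0], [-0.2, [0, 0, -0.08], 0], [-0.2, [0, 0, -0.08], 0], [-0.2, [0, 0, -0.08], 0], [-0.2, [0, 0, 0.5], 0], [-0.2, [0, 0, 1.0], 0], [-0.2, [0.09, -0.75, 1.0], 0], [-0.2, [0.18, -1.49, 1.0], 0], [-0.2, [0.18, -1.49, 1.0], 0], [-0.2, [0.18, -1.49, 0.5], 0], [-0.2, [0.18, -1.49, -0.08], 0], [-0.2, [0.18, -1.49, -0.08], 0], [1, [0.18, -1.49, -0.08], 0], [1, [0.18, -1.49, -0.08], 0], [1, [0.18, -1.49, -0.08], 0], [1, [0.18, -1.49, -0.08], 0], [1, [0.18, -1.49, -0.08], 0]]}}

```text
time: 10.3
ee_pos: [0.5738, -0.2376, 0.0823]
tool_rot: [[-0.119, 0.993, -0.001], [0.993, 0.119, -0.001], [-0.001, -0.001, -1.0]]
wrist_force: [-5.9, -0.5, 3.9]
finger_gap: 0.306
```

{"name": "drive_tool", "arguments": {"series": [[1, [0, 0, 0.05], 0], [1, [0, 0, 0.1], 0], [1, [0, 0, 0.1], 0], [1, [0, 0, 0.1], 0]]}}

```text
time: 10.8
ee_pos: [0.5738, -0.2375, 0.0825]
tool_rot: [[-0.118, 0.993, -0.004], [0.993, 0.118, 0.001], [0.002, -0.004, -1.0]]
wrist_force: [3.8, -6.9, -31.1]
finger_gap: 0.304
```

Cell d is fixed too. Next is b: d→b is (-0.0894, -0.0106), i.e. (-1.49, -0.18).

{"name": "drive_tool", "arguments": {"series": [[1, [0, 0, -0.1], 0], [-0.2, [0, 0, -0.1], 0], [-0.2, [0, 0, -0.1], 0], [-0.2, [0, 0, -0.1], 0], [-0.2, [0, 0, 0.5], 0], [-0.2, [0, 0, 1.0], 0], [-0.2, [-0.75, -0.09, 1.0], 0], [-0.2, [-1.49, -0.18, 1.0], 0], [-0.2, [-1.49, -0.18, 1.0], 0], [-0.2, [-1.49, -0.18, 0.5], 0], [-0.2, [-1.49, -0.18, -0.1], 0], [-0.2, [-1.49, -0.18, -0.1], 0], [1, [-1.49, -0.18, -0.1], 0], [1, [-1.49, -0.18, -0.1], 0], [1, [-1.49, -0.18, -0.1], 0], [1, [-1.49, -0.18, -0.1], 0], [1, [-1.49, -0.18, -0.1], 0]]}}

```text
time: 12.92
ee_pos: [0.4845, -0.249, 0.082]
tool_rot: [[-0.119, 0.993, -0.001], [0.993, 0.119, -0.001], [-0.001, -0.002, -1.0]]
wrist_force: [-7.4, -1.9, 5.0]
finger_gap: 0.309
```

{"name": "drive_tool", "arguments": {"series": [[1, [0, 0, 0.05], 0], [1, [0, 0, 0.1], 0], [1, [0, 0, 0.1], 0], [1, [0, 0, 0.1], 0]]}}

```text
time: 13.42
ee_pos: [0.4844, -0.2489, 0.0823]
tool_rot: [[-0.119, 0.993, -0.004], [0.993, 0.119, 0.001], [0.001, -0.004, -1.0]]
wrist_force: [7.1, -10.4, -42.6]
finger_gap: 0.303
```

Cell b is fixed, so a should be the loose one.

{"name": "drive_tool", "arguments": {"series": [[1, [0, 0, -0.1], 0], [-0.2, [0, 0, -0.1], 0], [-0.2, [0, 0, -0.1], 0], [-0.2, [0, 0, -0.1], 0], [-0.2, [0, 0, 0.5], 0], [-0.2, [0, 0, 1.0], 0], [-0.2, [-0.09, 0.75, 1.0], 0], [-0.2, [-0.18, 1.49, 1.0], 0], [-0.2, [-0.18, 1.49, 1.0], 0], [-0.2, [-0.18, 1.49, 0.5], 0], [-0.2, [-0.18, 1.49, -0.1], 0], [-0.2, [-0.18, 1.49, -0.1], 0], [1, [-0.18, 1.49, -0.1], 0], [1, [-0.18, 1.49, -0.1], 0], [1, [-0.18, 1.49, -0.1], 0], [1, [-0.18, 1.49, -0.1], 0], [1, [-0.18, 1.49, -0.1], 0]]}}

```text
time: 15.55
ee_pos: [0.4755, -0.1595, 0.0817]
tool_rot: [[-0.118, 0.993, 0.003], [0.993, 0.118, -0.002], [-0.002, 0.003, -1.0]]
wrist_force: [-0.3, -2.5, 7.2]
finger_gap: 0.309
```

{"name": "drive_tool", "arguments": {"series": [[1, [0, 0, 0.05], 0], [1, [0, 0, 0.1], 0], [1, [0, 0, 0.1], 0], [1, [0, 0, 0.1], 0]]}}

```text
time: 16.05
ee_pos: [0.4745, -0.1588, 0.0861]
tool_rot: [[-0.118, 0.993, -0.0], [0.993, 0.118, 0.0], [0.0, -0.0, -1.0]]
wrist_force: [-0.4, -0.2, -2.3]
finger_gap: 0.308
```

Cell a lifts freely (2.3 N). I'll carry it to a hover over the pan.

{"name": "drive_tool", "arguments": {"series": [[1, [0, 0, 0.4], 0], [1, [0, 0, 0.9], 0], [1, [0, 0, 1.5], 0], [1, [0, 0, 2.1], 0], [1, [0, 0, 2.6], 0], [1, [0.05, 0.2, 2.75], 0], [1, [0.2, 0.8, 2.75], 0], [1, [0.35, 1.5, 2.75], 0], [1, [0.5, 2.2, 2.75], 0], [1, [0.65, 2.9, 2.75], 0], [1, [0.8, 3.6, 2.75], 0], [1, [0.95, 4.3, 2.75], 0], [1, [1.1, 5.0, 2.75], 0], [1, [1.25, 5.6, 2.75], 0], [1, [1.33, 5.9, 2.75], 0], [1, [1.36, 6.05, 2.75], 0], [1, [1.36, 6.05, 2.3], 0], [1, [1.36, 6.05, 1.8], 0], [1, [1.36, 6.05, 1.5], 0], [1, [1.36, 6.05, 1.5], 0]]}}

```text
time: 18.55
ee_pos: [0.5552, 0.203, 0.1747]
tool_rot: [[-0.117, 0.993, -0.004], [0.993, 0.117, -0.001], [-0.001, -0.004, -1.0]]
wrist_force: [0.3, -0.9, -1.8]
finger_gap: 0.309
```

```bash
python3 - <<'E'
from m import *
o=bot.get_obs(); print(o['time'],o['ee_pos'],o['wrist_force'],o['finger_gap'])
d=grab('scene','pics/s3.png'); e=grab('side','pics/side3.png')
p=proj(d,[.556,.2045,.062]);q=proj(e,[.556,.2045,.062]);print(p,q)
a=[cv2.resize(x['img'][int(c[1])-120:int(c[1])+80,int(c[0])-100:int(c[0])+100],(390,390)) for x,c in((d,p),(e,q))]
cv2.imwrite('pics/c3.png',np.hstack(a))
E
```

```text
18.55 [0.55522727 0.20304867 0.17472919] [ 0.25511325 -0.90659438 -1.77557384] 0.30861482319272476
[397.1355732  283.17593145] [341.27075333 181.5526739 ]
```

View pics/c3.png

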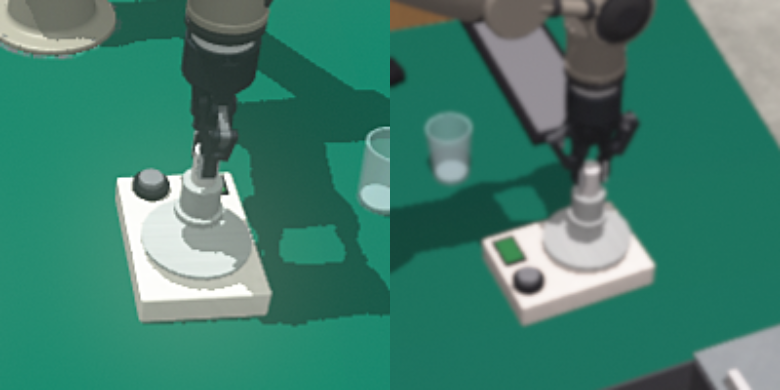

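The cell hangs upright in the gripper above the pan, seen at (198,205) in the left crop and (588,225) in the right, with the pan clear below. Now I'll lower it slowly.

{"name": "drive_tool", "arguments": {"series": [[1, [0, 0, -0.2], 0], [1, [0, 0, -0.4], 0], [1, [0, 0, -0.55], 0], [1, [0, 0, -0.6], 0], [1, [0, 0, -0.63], 0], [1, [0, 0, -0.66], 0], [1, [0, 0, -0.69], 0], [1, [0, 0, -0.69], 0], [1, [0, 0, -0.69], 0]]}}

```text
time: 19.77
ee_pos: [0.5564, 0.2041, 0.1351]
tool_rot: [[-0.118, 0.993, 0.001], [0.993, 0.118, 0.0], [0.0, 0.001, -1.0]]
wrist_force: [-0.7, 0.3, -1.9]
finger_gap: 0.308
```

{"name": "drive_tool", "arguments": {"series": [[1, [0, 0, -0.02], 0], [1, [0, 0, -0.04], 0], [1, [0, 0, -0.05], 0], [1, [0, 0, -0.05], 0]]}}

```text
time: 20.27
ee_pos: [0.5564, 0.2042, 0.1326]
tool_rot: [[-0.118, 0.993, 0.001], [0.993, 0.118, 0.0], [0.0, 0.001, -1.0]]
wrist_force: [-1.8, -1.5, 5.3]
finger_gap: 0.303
```

{"name": "drive_tool", "arguments": {"series": [[1, [0, 0, -0.02], 0], [1, [0, 0, -0.03], 0], [1, [0, 0, -0.04], 0], [1, [0, 0, -0.04], 0]]}}

```text
time: 20.78
ee_pos: [0.5564, 0.2043, 0.1323]
tool_rot: [[-0.119, 0.993, 0.002], [0.993, 0.119, 0.001], [0.0, 0.002, -1.0]]
wrist_force: [-7.4, -2.5, 18.8]
finger_gap: 0.308
```

The pan is on its stop (18.8 N, no further sinking). I'll ease off, release and rise.

{"name": "drive_tool", "arguments": {"series": [[1, [0, 0, 0.03], 0], [1, [0, 0, 0.03], 0], [0.2, [0, 0, 0.03], 0], [0.0, [0, 0, 0.03], 0], [-0.2, [0, 0, 0.03], 0], [-0.2, [0, 0, 0.03], 0], [-0.2, [0, 0, 0.03], 0], [-0.2, [0, 0, 0.3], 0], [-0.2, [0, 0, 0.8], 0], [-0.2, [0, 0, 1.4], 0], [-0.2, [0, 0, 1.7], 0], [-0.2, [0, 0, 1.7], 0]]}}

```text
time: 22.28
ee_pos: [0.5571, 0.2043, 0.2341]
tool_rot: [[-0.118, 0.993, 0.005], [0.993, 0.118, 0.001], [0.001, 0.005, -1.0]]
wrist_force: [-1.2, -0.1, -0.4]
finger_gap: 0.605
```

```bash
python3 - <<'E'
from m import *
o=bot.get_obs(); print(o['time'],o['ee_pos'],o['wrist_force'],o['finger_gap'],o['joint_positions'])
d=grab('wrist','pics/w4.png'); e=grab('scene','pics/s4.png')
print(proj(d,[.4545,.153,.058]))
x=cv2.resize(e['img'][180:350,300:500],(500,425)); x=cv2.copyMakeBorder(x,0,25,0,0,0)
cv2.imwrite('pics/c4.png',np.hstack([cv2.resize(d['img'],(300,225)),np.zeros((225,1,3),np.uint8)]) if 0 else np.hstack([x,cv2.copyMakeBorder(cv2.resize(d['img'],(300,225)),0,225,0,0,0)]))
E
```

```text
22.275 [0.5570888  0.20431763 0.23412811] [-1.16772259 -0.10844459 -0.43819076] 0.605428221949959 [ 1.27434175e+01  2.68999343e+01  7.67396855e+01 -1.61526209e-04
  7.60819224e+01  5.94643485e+00]
[200.98579722 258.67975858]
```

View pics/c4.png

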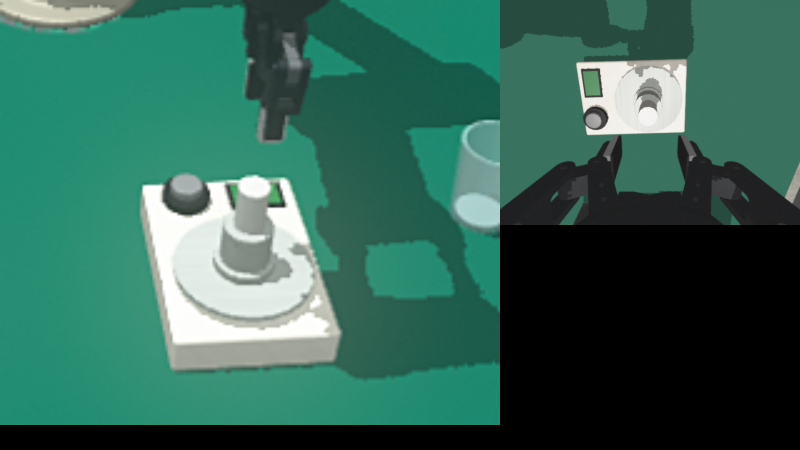

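The cell stands upright and centred on the sunken pan. The button, at (185,193) in the left crop and (595,119) in the wrist inset, is within about 3 mm of my estimate. Now to press it.

{"name": "drive_tool", "arguments": {"series": [[1, [-0.6, -0.3, 0], 0], [1, [-1.2, -0.6, 0], 0], [1, [-1.68, -0.815, 0], 0], [1, [-1.68, -0.815, 0], 0], [1, [-1.68, -0.815, 0], 0], [1, [-1.68, -0.815, -0.7], 0], [1, [-1.68, -0.815, -1.4], 0], [1, [-1.68, -0.815, -2.1], 0], [1, [-1.68, -0.815, -2.5], 0], [1, [-1.68, -0.815, -2.7], 0], [1, [-1.68, -0.815, -2.78], 0], [1, [-1.68, -0.815, -2.83], 0], [1, [-1.68, -0.815, -2.83], 0]]}}

```text
time: 24.0
ee_pos: [0.4554, 0.1553, 0.0638]
tool_rot: [[-0.119, 0.993, 0.001], [0.993, 0.119, 0.0], [-0.0, 0.001, -1.0]]
wrist_force: [-7.1, -1.1, 18.4]
finger_gap: 0.004
```

{"name": "drive_tool", "arguments": {"series": [[1, [0, 0, -0.03], 0], [1, [0, 0, -0.06], 0], [1, [0, 0, -0.09], 0], [1, [0, 0, -0.09], 0], [1, [0, 0, -0.09], 0]]}}

```text
time: 24.62
ee_pos: [0.4557, 0.1554, 0.0629]
tool_rot: [[-0.119, 0.993, 0.004], [0.993, 0.119, 0.0], [-0.0, 0.004, -1.0]]
wrist_force: [-20.8, -4.6, 65.8]
finger_gap: -0.001
```

The button is on its stop (well over 5 N). Rise and go back over the open handle.

{"name": "drive_tool", "arguments": {"series": [[1, [0, 0, 0.3], 0], [1, [0, 0, 1.0], 0], [1, [0, 0, 1.8], 0], [1, [0, 0, 2.6], 0], [0.2, [0, 0, 3.0], 0], [0.0, [0.4, -0.8, 3.0], 0], [-0.3, [0.8, -1.5, 3.0], 0], [-0.3, [1.2, -2.2, 3.0], 0], [-0.3, [1.6, -3.0, 3.0], 0], [-0.3, [2.0, -3.7, 3.0], 0], [-0.3, [2.4, -4.5, 3.0], 0], [-0.3, [2.75, -5.1, 3.0], 0], [-0.3, [3.06, -5.69, 3.0], 0], [-0.3, [3.06, -5.69, 3.0], 0], [-0.3, [3.06, -5.69, 3.0], 0]]}}

```text
time: 26.5
ee_pos: [0.639, -0.1858, 0.2367]
tool_rot: [[-0.118, 0.993, 0.001], [0.993, 0.118, 0.0], [0.0, 0.001, -1.0]]
wrist_force: [0.1, -0.4, 0.7]
finger_gap: 0.648
```

{"name": "drive_tool", "arguments": {"series": [[-0.3, [0, 0, -0.6], 0], [-0.3, [0, 0, -1.2], 0], [-0.3, [0, 0, -1.6], 0], [-0.3, [0, 0, -1.82], 0], [-0.3, [0, 0, -1.82], 0], [1, [0, 0, -1.82], 0], [1, [0, 0, -1.82], 0], [1, [0, 0, -1.82], 0], [1, [0, 0, -1.82], 0], [1, [0, 0, -1.82], 0], [1, [0, 0, -1.82], 0]]}}

```text
time: 27.88
ee_pos: [0.6383, -0.1865, 0.1285]
tool_rot: [[-0.118, 0.993, -0.001], [0.993, 0.118, -0.001], [-0.0, -0.001, -1.0]]
wrist_force: [-5.9, 1.0, 4.7]
finger_gap: 0.153
```

Gripped again, so slide it shut with a few mm of overtravel.

{"name": "drive_tool", "arguments": {"series": [[1, [-0.3, -0.035, 0], 0], [1, [-0.7, -0.082, 0], 0], [1, [-1.1, -0.13, 0], 0], [1, [-1.5, -0.176, 0], 0], [1, [-1.9, -0.223, 0], 0], [1, [-2.3, -0.27, 0], 0], [1, [-2.7, -0.317, 0], 0], [1, [-3.0, -0.352, 0], 0], [1, [-3.2, -0.376, 0], 0], [1, [-3.3, -0.388, 0], 0], [1, [-3.36, -0.395, 0], 0], [1, [-3.38, -0.398, 0], 0], [1, [-3.38, -0.398, 0], 0], [1, [-3.38, -0.398, 0], 0]]}}

```text
time: 29.62
ee_pos: [0.4396, -0.2101, 0.1285]
tool_rot: [[-0.118, 0.993, 0.008], [0.993, 0.118, -0.001], [-0.002, 0.007, -1.0]]
wrist_force: [12.6, 5.3, 2.3]
finger_gap: 0.154
```

{"name": "drive_tool", "arguments": {"series": [[1, [0.03, 0.003, 0], 0], [0.3, [0.03, 0.003, 0], 0], [-0.2, [0.03, 0.003, 0], 0], [-0.3, [0.03, 0.003, 0], 0], [-0.3, [0.03, 0.003, 0], 0], [-0.3, [0.03, 0.003, 0], 0], [-0.3, [0.03, 0.003, 0.7], 0], [-0.3, [0.03, 0.003, 1.4], 0], [-0.3, [0.03, 0.003, 2.0], 0], [-0.3, [-0.8, 0.003, 2.2], 0], [-0.3, [-0.8, 0.003, 2.2], 0]]}}

```text
time: 31.0
ee_pos: [0.3866, -0.2098, 0.2603]
tool_rot: [[-0.117, 0.993, 0.001], [0.993, 0.117, -0.001], [-0.001, 0.001, -1.0]]
wrist_force: [1.3, -0.1, -0.7]
finger_gap: 0.647
```

```bash
python3 - <<'E'
from m import *
o=bot.get_obs(); print(o['time'],o['ee_pos'],o['wrist_force'],o['finger_gap'])
d=grab('scene','pics/s5.png'); e=grab('side','pics/side5.png')
for n,x,s in(('scene',d,(225,255)),('side',e,(385,285))):
    r=cv2.minAreaRect(1000*lift(x,seg(x,s,20),.113)); print(n,r)
cv2.imwrite('pics/c5.png',np.vstack([cv2.resize(d['img'][160:350,100:500],(632,300)),cv2.resize(e['img'][140:340,230:650],(632,300))]))
E
```

```text
31.0 [ 0.38661151 -0.20983681  0.26028849] [ 1.30121279 -0.10479169 -0.7398139 ] 0.6469736837108925
scene ((526.7197875976562, -198.0140380859375), (198.82656860351562, 203.02334594726562), 6.777983665466309)
side ((523.944091796875, -198.8228759765625), (199.8784942626953, 202.83494567871094), 6.924609184265137)
```

View pics/c5.png

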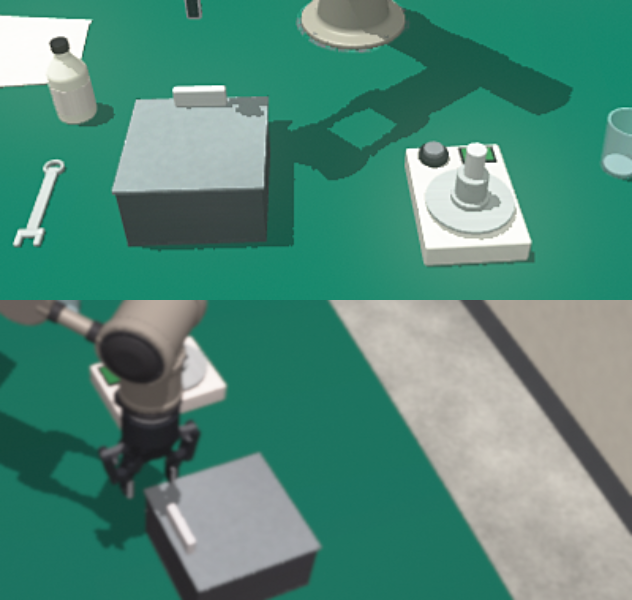

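The cover is shut, with its outline matching the first pictures to within about 1 mm. The cell stands on the pan at (472,190), the bystanders are in place, and the gripper is clear.

```bash
python3 -c "
from rig import bot; print(bot.sign_off())"
```

```text
the job is handed in; nothing more can be done
None
```

The job is done and handed in at about 31 s on the robot's clock, well under the 72 s limit.

- **Cover opened:** I pinched the handle and slid the cover about 199 mm to its stop.
- **Loose cell:** It was the one on seat_a, which lifted with about 2 N. The cells on c, d and b did not move when tugged with 31–43 N.
- **Weighing:** I lowered the cell until the pan was hard on its stop (19 N, no further sinking), eased off and let go. The last picture shows it upright on the pan.
- **Button:** It was on its stop by about 18 N. My last step pressed harder than needed, to about 66 N through the fingertips. That is below the 120 N wrist limit and is not the gripper's body, but it was rougher than intended.
- **Cover shut:** It travelled 200 mm back to its stop. Its outline in the last pictures is within about 1 mm of the first ones.

In the last picture the spanner, beaker and bottle appear where they were, and the gripper is clear of everything. No check failed. Joint readings for the pan, button and cover are not available, so those three end positions rest on force, travel and the pictures.

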